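Mesh the gears of the bench coil winder

TASK

Take the copper-wound bobbin that was left standing between the two gears of the coil winder and stand it upright in the blue tray. Then ease the red gear-change knob towards the brass gear and rock the crank handle until the teeth mesh, and push the knob fully home: feel for the mesh and never force tooth against tooth. Leave everything else on the bench where it is, including the yellow ring on the winder and the green bobbin in the tray.

Things in the scene. Friction and masses are not known exactly. Their poses are not given: they have to be found in the camera images.
- winder: Coil winder, fixed: grey base 160 (its x) by 290 mm (its y), deck 50 mm above the table; origin at the centre of its underside. Its y axis runs from crank end (-y) to knob end. On the line x = 0: brass spindle gear at y = -90 mm, then the steel pinion on the gear-change slide, then the red knob. A thin wire-guide post, top 156 mm above the table, stands at its x = 72, y = -100 mm.
- spindle_axis (a point): Point on the vertical spindle axis (winder x = 0, y = -90 mm) at the top face of the brass gear, 75 mm above the table. Brass gear: 10 teeth (pitch 0.628 rad), tip radius 45 mm, root radius 34.5 mm, 60 to 75 mm above the table.
- spindle (a joint): Spindle angle (rad, positive anticlockwise from above), +-2.6; stays where left. At 0 the crank arm points to winder -x and a brass tooth stands tip to tip with a pinion tooth: no mesh. At +-0.314 (half a pitch) a gap faces the tooth: mesh, with at least 0.05 to spare. Starts blocked, within 0.12 of 0. Friction 0.1 N m; once meshed it also drags the stiff pinion round.
- crank_handle (a point): Centre of the upright wooden crank handle: round, 16 mm diameter, 102 to 142 mm above the table, 55 mm from the spindle axis on an aluminium arm 16 mm wide (95 to 102 mm above the table). Turns with the spindle. It takes about 2 N to move, about 11 N once the gears are meshed.
- shift (a joint): Travel of the knob slide along winder -y, towards the spindle (m): 0 out, 0.050 home at a hard stop; starts at 0 to 0.006. Friction 7.5 N; stays where left. From 0.041 on, if tip stands on tip, the pinion stays behind on its spring (4 to 6 N more) until the knob stops hard at 0.046. Left so, the pinion springs into mesh once a gap comes round; then push the knob home.
- knob (a point): Centre of the red gear-change knob: upright, round, 26 mm diameter, 98 to 132 mm above the table, on a thinner post, at winder x = 0. It is 55 mm beyond the pinion's centre in winder +y (up to 5 mm less while the spring is pressed).
- pinion_center (a point): Centre of the pinion's top face, 75 mm above the table. 8 teeth, tip radius 37, root radius 26.5 mm, 60 to 75 mm above the table. Horizontal distance to spindle_axis: 117 to 123 mm at the start, 82 mm tip on tip, about 77 mm when it has sprung into mesh with the knob not yet home, 73 mm fully meshed with the knob home; if it lags behind the knob, tooth flanks still rub: rock a little more.
- pinion: The steel pinion itself; origin on its axis at the level of the table. It does not turn by itself: a drag of 0.4 N m holds it.
- bobbin_center (a point): Centre of the copper-wound bobbin with black ends: upright cylinder 26 mm diameter, 46 mm tall, 45 g (varies), standing on the winder's deck between the two gears (its centre 73 mm above the table at the start).
- tray: Open blue tray, 160 mm (its x) by 120 mm (its y), walls 30 mm high and 4 mm thick, floor 4 mm thick, fixed. Origin: centre of its underside, on the table.
- spare_center (a point): Centre of the green-wound bobbin, same size as the copper one, standing in the tray at one end of it or near its middle. To be left alone.
- multimeter: Beige multimeter lying on the table, 185 mm (its x) by 90 by 46 mm. Origin: centre of its underside. Bystander.
- board: Small green circuit board with parts, 75 by 50 by 19 mm. Origin: centre of its underside. Bystander.
- screwdriver: Screwdriver with green handle, lying along its own x, about 200 mm long and up to 30 mm high. Bystander.
- reel: Red wire reel, 60 mm diameter, 46 mm tall. Origin: centre of its underside. Bystander.
- carton: Blue carton, 50 mm (its x) by 120 by 50 mm tall. Origin: centre of its underside. Bystander.
- core: Yellow ring core, 28 mm diameter, 12 mm tall, lying on the winder's deck beside the knob's slide. Origin: centre of its underside. Bystander.

How it is judged:
By the outcome, as a careful person would: the job done as asked, in the order asked, and still so for the second after the job is handed in, with the robot touching nothing.
It also fails if it takes over 69 s, if anything falls off the work surface, if the arm or the gripper's body presses on something with over 40 N, if the wrist force passes 120 N, or if a joint passes its speed limit or range.

ROBOT

A 6-joint arm with a two-finger parallel gripper is mounted at the origin on the work surface. World frame = base frame: x ahead of the robot, y to its left, z up, the work surface at z = 0. Lengths are in m, angles in rad, forces in N, time in s.
With the tool pointing down it reaches from about 0.375 to 0.9 m from the base axis. Payload 3.1 kg.
Tool frame: the origin (TCP) lies between the finger pads; the fingertips stand 8 mm ahead of it and the grasp point (between the pads) lies 11 mm behind it (bot.tip_extent is the z of the fingertips in the tool frame, in m); z points along the fingers, y is the line along which they close (so a half turn about z gives the same grasp; the last joint's range is limited). The gripper opens to 85 mm and grips with 20 to 120 N. Pads are 22 mm wide; open, the fingers measure 114 mm over their backs; the gripper's body (76 mm by 85 mm) begins 54 mm behind the grasp point. The pads swing forward as they close: fully open they stand 13 mm farther back than shut.
Start: joints at [1.002, 0.527, 1.433, -0, 1.181, -0.178], TCP at [0.237, 0.578, 0.239] pointing down, gripper open.
Joint ranges: [-3.08, 3.08], [-0.75, 2.2], [0.22, 2.44], [-1.43, 4.57], [0, 2.65], [-2.85, 2.85]. Speed limits (rad/s): [2.79, 2.79, 3.14, 3.14, 3.14, 3.14].

INTERFACE

Orientations are given as [roll, pitch, yaw] about the fixed x, y, z axes, in that order (R = Rz(yaw) Ry(pitch) Rx(roll)).
In Python, from rig import bot, grab_frame gives the robot as it stands.
- The arm moves only by the shell command python3 -m crank 'ROWS' [FORCE]. ROWS is JSON, a list of rows, each a list of 5 numbers: the gripper's target within -1 to 1 (fully open at 1, half-way at 0, shut at -1), then the shift along the tool's x, y, z in cm, then the turn about the tool's z in degrees. A call has 1 to 5 rows; each row shifts and turns the commanded pose from where the row before left it, along the tool's axes as they then stand; what a row does not reach is not made up. A row lasts 1/10 s, in which the tool goes at most 50 mm and 8.59 degrees, less where a joint would pass 70% of its speed; a pose out of reach is approached as far as the arm can. A call with a gripper value outside its range is refused whole. The fingers move at their own pace and stop on an object; FORCE is the grip in N (left out, the last holds). Time passes only in rows, so rows that do not move let the fingers close. It gives the time, the measured TCP pose, the force, the opening and the grip force at its end, in the units of the state.
- bot.get_obs(): the state, without advancing time (a new reading comes with each control period).
- grab_frame(name): name is "scene" or "top"; returns a dict with "frame" (384x512x3 uint8, red, green, blue), "fx", "fy", "cx", "cy" (pixels), "D" ([k1, k2, p1, p2, k3] as OpenCV has them; the pictures are not rectified), "camera_from_world" (4x4, takes a point from world to camera coordinates). Camera axes: x right, y down, z forward; pixel columns grow to the right and rows downward; lengths in m; the calibration is good to about 2 mm. A picture is of the moment at which its call begins. There is no depth.
- bot.sign_off(): hands the job in; it is judged then, once.
The state is a dict: "clock": time; "joints": joint angles; "qvel": joint speeds; "effort": joint torques, N m; "tcp_pos": TCP position; "orientation": TCP orientation; "force": force on the tool from outside, world axes, zero at the start; "moment": the same for the moment, N m; "width": opening from 0.0 (shut) to 1.0 (fully open); "gripper_force": force on a finger pad.
Only numpy, scipy, OpenCV 4.12 (cv2) and the standard library are available. Lean on these libraries where they do the work, as an engineer would, in place of code of your own. Each camera call takes 0.05 s, during which the arm holds its last target. There are 200 camera calls.

## Working session

There is one attempt and no reset: what is moved stays moved. The work goes in short steps, Python scripts to look and compute and a shell command to move; the robot and the scene stay as the last step left them, time stands still between calls to the robot, and variables do not carry over. Pictures are saved under pics/ and viewed, at most 10 in all, crops included, and the job is handed in when it is done.

```bash
ls; mkdir -p pics; python3 - <<'E'
from rig import bot, grab_frame
import cv2, numpy as np
for n in("scene","top"):
    g=grab_frame(n); cv2.imwrite(f"pics/{n}0.png",cv2.resize(g["frame"][:,:,::-1],(800,600),interpolation=cv2.INTER_CUBIC))
    print(n,g["fx"],g["fy"],g["cx"],g["cy"],g["D"]); print(np.round(g["camera_from_world"],3))
o=bot.get_obs(); print(o, bot.tip_extent)
E
```

```text
pics
scene 463.26230722301307 463.26230722301307 250.67777199277538 189.22975012789607 [-0.1818398  0.         0.         0.         0.       ]
[[-0.143  0.99  -0.021  0.1  ]
 [ 0.651  0.078 -0.755 -0.297]
 [-0.746 -0.121 -0.655  1.578]
 [ 0.     0.     0.     1.   ]]
top 358.6036241043746 358.6036241043746 255.89325145459162 186.86716472553746 [-0.10574772  0.          0.          0.          0.        ]
[[ 0.021 -1.     0.009 -0.013]
 [-0.992 -0.022 -0.122  0.559]
 [ 0.122 -0.007 -0.993  0.873]
 [ 0.     0.     0.     1.   ]]
{'clock': 0.1, 'joints': array([ 1.00247769e+00,  5.28394948e-01,  1.43375884e+00,  7.29115316e-06,
        1.18139975e+00, -1.78489960e-01]), 'qvel': array([ 1.88722272e-04, -7.84174156e-04, -1.31031886e-03,  8.51075409e-04,
       -2.73831548e-07,  1.40237262e-03]), 'effort': array([ 1.72939876e-04, -4.43307388e+01, -1.78586286e+01, -2.13164321e-04,
        3.92084738e-03,  8.10033043e-06]), 'tcp_pos': array([0.2371451 , 0.57759276, 0.23842297]), 'orientation': array([-3.13966412e+00, -3.54774693e-04,  2.75176086e+00]), 'force': array([ 1.09441117,  0.82318484, -0.27485353]), 'moment': array([0.01873995, 0.00381046, 0.00291519]), 'gripper_force': 0.0, 'width': 1.0029840097561107} 0.008
```

View pics/scene0.png

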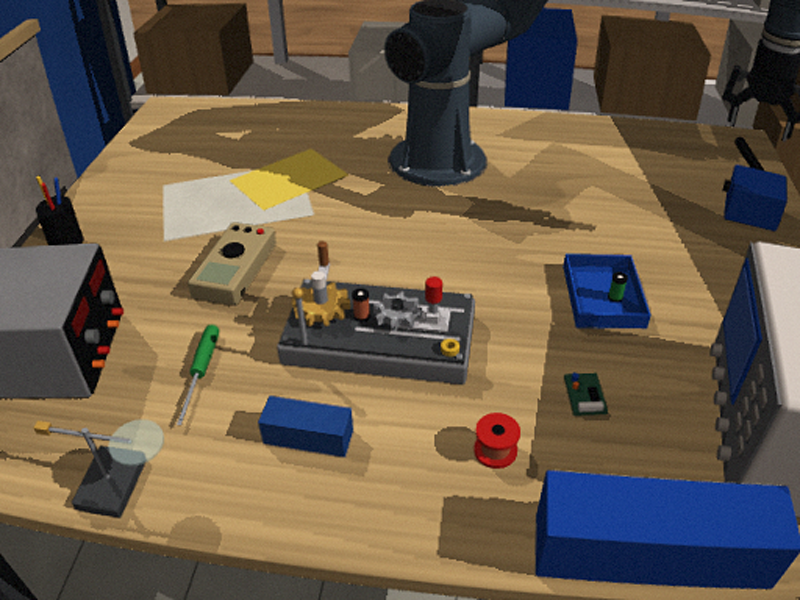

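View pics/top0.png

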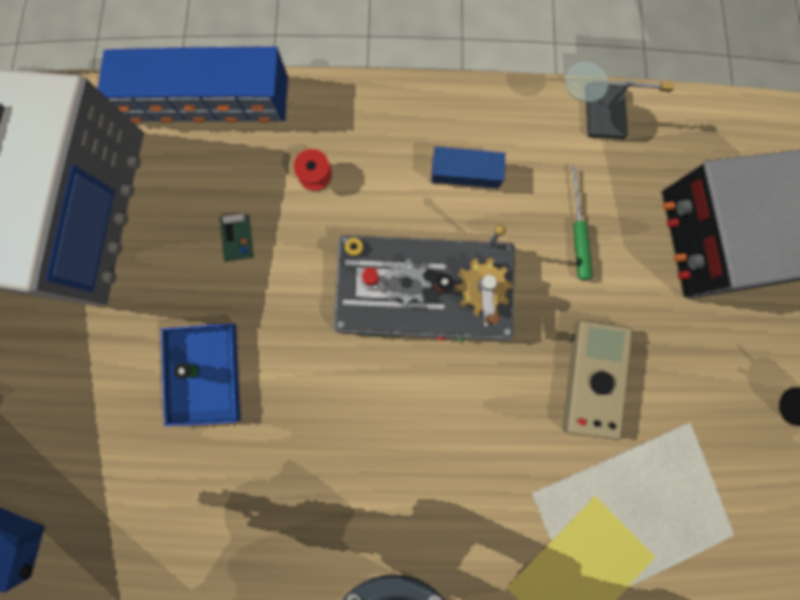

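The top view shows the winder at about (425,288), with knob (371,276), bobbin (442,283), brass gear (488,284), handle (492,319) and tray (200,375); the green bobbin is left of the tray's middle at (185,370). I'll take enlarged crops next.

```bash
cat > h.py <<'E'
from rig import bot, grab_frame
import cv2, numpy as np
def crop(n,x0,y0,w,h,s,name):
    g=grab_frame(n); c=g["frame"][y0:y0+h,x0:x0+w,::-1]
    cv2.imwrite("pics/"+name,cv2.resize(c,(w*s,h*s),interpolation=cv2.INTER_CUBIC)); return g
def unproj(n,uv,z,g=None):
    g=g or grab_frame(n); K=np.array([[g["fx"],0,g["cx"]],[0,g["fy"],g["cy"]],[0,0,1]])
    uv=np.atleast_2d(np.array(uv,float)); z=np.broadcast_to(z,len(uv))
    p=cv2.undistortPoints(uv[:,None],K,np.array(g["D"]))[:,0]
    T=np.array(g["camera_from_world"]);R=T[:3,:3];c=-R.T@T[:3,3]
    d=np.c_[p,np.ones(len(p))]@R
    return c+d*((z-c[2])/d[:,2])[:,None]
def proj(n,P,g=None):
    g=g or grab_frame(n); K=np.array([[g["fx"],0,g["cx"]],[0,g["fy"],g["cy"]],[0,0,1]])
    T=np.array(g["camera_from_world"])
    return cv2.projectPoints(np.array(P,float),cv2.Rodrigues(T[:3,:3])[0],T[:3,3],K,np.array(g["D"]))[0][:,0]
E
python3 - <<'E'
from h import *
crop("top",208,145,130,80,6,"t1.png"); crop("scene",170,150,140,98,5,"s1.png")
E
```

```text
(no output)
```

View pics/t1.png

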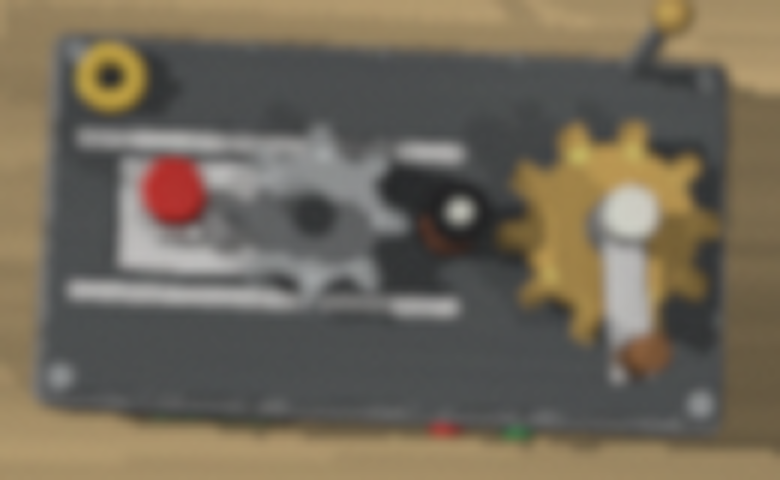

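View pics/s1.png

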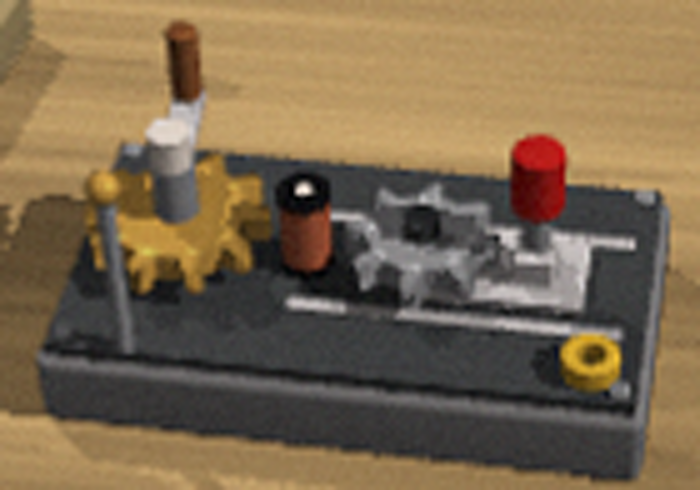

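```bash
python3 - <<'E'
from h import *
T=lambda *p:np.array(p)/6+[208,145]
S=lambda *p:np.array(p)/5+[170,150]
g=grab_frame("top");s=grab_frame("scene")
np.set_printoptions(precision=4,suppress=True)
c=unproj("top",[T(60,35),T(727,65),T(715,430),T(40,403)],.05,g); print(c,c.mean(0)); 
yv=(c[0]+c[3]-c[1]-c[2])/2; print(np.linalg.norm(yv),np.linalg.norm((c[0]+c[1]-c[2]-c[3])/2)); yaw=np.arctan2(-yv[0],yv[1]);print("yaw",yaw)
c2=unproj("scene",[S(655,195),S(640,408),S(42,355),S(125,150)],.05,s);print("scene corners",c2,c2.mean(0))
for nm,t,z,q,zq in [("knob",T(174,188),.132,S(539,150),.132),("bob",T(460,208),.096,S(303,188),.096),("handle",T(645,352),.142,S(184,30),.142),("gear",T(613,230),.075,S(175,215),.075),("hub",T(632,213),.102,S(170,130),.102),("pin",T(313,212),.075,S(424,222),.075)]:
  print(nm,unproj("top",t,z,g),unproj("scene",q,zq,s))
D=lambda *p:np.array(p)/1.5625
print("tray",unproj("top",[D(163,328),D(235,324),D(240,423),D(166,425)],.03,g), unproj("scene",[D(565,256),D(632,254),D(648,320),D(571,326)],.03,s))
print("spare",unproj("top",D(181,371),.05,g),unproj("scene",D(620,278),.05,s))
E
```

```text
[[ 0.6469  0.0969  0.05  ]
 [ 0.6408 -0.1843  0.05  ]
 [ 0.487  -0.1787  0.05  ]
 [ 0.4924  0.0999  0.05  ]] [ 0.5668 -0.0416  0.05  ]
0.2799378871757306 0.15417564062518202
yaw -0.020624905571071588
scene corners [[ 0.5022  0.0996  0.05  ]
 [ 0.6505  0.102   0.05  ]
 [ 0.6507 -0.1779  0.05  ]
 [ 0.499  -0.1737  0.05  ]] [ 0.5756 -0.0375  0.05  ]
knob [[0.5705 0.0433 0.132 ]] [[0.5721 0.0467 0.132 ]]
bob [[ 0.5706 -0.0679  0.096 ]] [[ 0.5702 -0.0652  0.096 ]]
handle [[ 0.5115 -0.1333  0.142 ]] [[ 0.5139 -0.1314  0.142 ]]
gear [[ 0.566 -0.132  0.075]] [[ 0.5733 -0.1285  0.075 ]]
hub [[ 0.5692 -0.1351  0.102 ]] [[ 0.5421 -0.1356  0.102 ]]
pin [[ 0.5706 -0.0104  0.075 ]] [[ 0.564  -0.0084  0.075 ]]
tray [[0.4919 0.3867 0.03  ]
 [0.5016 0.2664 0.03  ]
 [0.3431 0.2508 0.03  ]
 [0.3352 0.3725 0.03  ]] [[0.3532 0.2594 0.03  ]
 [0.332  0.3808 0.03  ]
 [0.5055 0.3881 0.03  ]
 [0.534  0.2621 0.03  ]]
spare [[0.4235 0.3443 0.05  ]] [[0.4284 0.3461 0.05  ]]
```

```bash
cat > d.py <<'E'
# usage: d.py x y z yaw : shift still to go (tool cm), turn (deg)
import sys; from h import *
o=bot.get_obs(); x,y,z,w=map(float,sys.argv[1:5]); r=o["orientation"]; yw=r[2]
d=np.array([x,y,z])-o["tcp_pos"]
from scipy.spatial.transform import Rotation as Ro
R=Ro.from_euler("xyz",r).as_matrix()
print("t",round(o["clock"],2),"pos",np.round(o["tcp_pos"],4),"rpy",np.round(r,3),"F",np.round(o["force"],1),"w",round(o["width"],3),"gf",round(o["gripper_force"],1),"SHIFT cm",np.round(R.T@d*100,2),"TURN",round(np.degrees((yw-w+np.pi)%(2*np.pi)-np.pi),2))
E
python3 -m crank '[[1,0,0,0,8.5],[1,0,0,0,8.5],[1,0,0,0,8.5],[1,0,0,0,8.5],[1,0,0,0,8.5]]' 40
python3 -m crank '[[1,0,0,0,8.5],[1,0,0,0,8.5],[1,0,0,0,8.5],[1,0,0,0,0.9],[1,0,0,0,0]]'
python3 d.py 0.5705 -0.0665 0.239 1.55
```

```text
clock: 0.8
tcp_pos: [0.2374, 0.578, 0.2392]
orientation: [-3.141, 0.0, 2.004]
force: [0.9, -0.3, -0.8]
width: 0.998
gripper_force: 0.0
clock: 1.3
tcp_pos: [0.2374, 0.5781, 0.2392]
orientation: [-3.141, 0.0, 1.552]
force: [0.8, -1.3, -1.2]
width: 0.998
gripper_force: 0.0
t 1.3 pos [0.2374 0.5781 0.2392] rpy [-3.141  0.     1.552] F [ 0.8 -1.3 -1.2] w 0.998 gf 0.0 SHIFT cm [-6.381e+01  3.452e+01  3.000e-02] TURN 0.1
```

```bash

python3 -m crank '[[1,-4.25,2.3,0,0],[1,-4.25,2.3,0,0],[1,-4.25,2.3,0,0],[1,-4.25,2.3,0,0],[1,-4.25,2.3,0,0]]'
python3 -m crank '[[1,-4.25,2.3,0,0],[1,-4.25,2.3,0,0],[1,-4.25,2.3,0,0],[1,-4.25,2.3,0,0],[1,-4.25,2.3,0,0]]'
python3 -m crank '[[1,-4.25,2.3,0,0],[1,-4.25,2.3,0,0],[1,-4.25,2.3,0,0],[1,-4.25,2.3,0,0],[1,-4.25,2.3,0,0]]' >/dev/null
python3 -m crank '[[1,0,0,0,0],[1,0,0,0,0]]'
python3 d.py 0.5705 -0.0665 0.069 1.55
```

```text
clock: 1.8
tcp_pos: [0.3485, 0.3616, 0.2395]
orientation: [3.141, -0.0, 1.553]
force: [2.0, 0.1, 0.6]
width: 0.999
gripper_force: 0.0
clock: 2.3
tcp_pos: [0.459, 0.1464, 0.2396]
orientation: [3.141, -0.0, 1.552]
force: [1.2, -0.2, -0.1]
width: 1.001
gripper_force: 0.0
clock: 3.0
tcp_pos: [0.5687, -0.0678, 0.239]
orientation: [-3.141, -0.001, 1.549]
force: [0.3, 0.1, -0.2]
width: 1.001
gripper_force: 0.0
t 3.0 pos [ 0.5687 -0.0678  0.239 ] rpy [-3.141e+00 -1.000e-03  1.549e+00] F [ 0.3  0.1 -0.2] w 1.001 gf 0.0 SHIFT cm [ 0.12  0.18 17.  ] TURN -0.08
```

```bash

python3 -m crank '[[1,0.1,0.2,4,0],[1,0,0,4,0],[1,0,0,4,0],[1,0,0,3,0],[1,0,0,2,0]]'
python3 -m crank '[[0.2,0,0,0,0],[-0.2,0,0,0,0],[-0.6,0,0,0,0],[-1,0,0,0,0],[-1,0,0,0,0]]' 40
python3 -m crank '[[-1,0,0,0,0],[-1,0,0,0,0]]'
python3 d.py 0.475 0.30 0.19 1.55
```

```text
clock: 3.5
tcp_pos: [0.5684, -0.0634, 0.0672]
orientation: [-3.137, -0.002, 1.553]
force: [0.7, 0.2, -0.8]
width: 0.997
gripper_force: 0.0
clock: 4.0
tcp_pos: [0.5716, -0.0657, 0.071]
orientation: [3.139, 0.001, 1.549]
force: [-0.2, 1.8, 6.2]
width: 0.293
gripper_force: 39.1
clock: 4.2
tcp_pos: [0.5716, -0.0658, 0.071]
orientation: [3.139, 0.0, 1.549]
force: [-0.7, 1.2, 6.9]
width: 0.294
gripper_force: 39.1
t 4.2 pos [ 0.5716 -0.0658  0.071 ] rpy [3.139 0.    1.549] F [-0.7  1.2  6.9] w 0.294 gf 39.1 SHIFT cm [ 36.35 -10.42 -11.94] TURN -0.05
```

```bash

python3 -m crank '[[-1,0,0,-1,0],[-1,0,0,-2,0],[-1,0,0,-4,0],[-1,0,0,-4,0],[-1,0,0,-1,0]]'
python3 -m crank '[[-1,4.78,-1.35,0,0],[-1,4.78,-1.35,0,0],[-1,4.78,-1.35,0,0],[-1,4.78,-1.35,0,0],[-1,4.78,-1.35,0,0]]' >/dev/null
python3 -m crank '[[-1,4.78,-1.35,0,0],[-1,4.78,-1.35,0,0],[-1,4.78,-1.35,0,0],[-1,0,0,0,-5],[-1,0,0,0,-8.5]]' >/dev/null
python3 -m crank '[[-1,0,0,0,-8.5],[-1,0,0,0,-8.5],[-1,0,0,0,-8.5],[-1,0,0,0,-8.5],[-1,0,0,0,-8.5]]' >/dev/null
python3 -m crank '[[-1,0,0,0,-8.5],[-1,0,0,0,-8.5],[-1,0,0,0,-8.5],[-1,0,0,0,-8.5],[-1,0,0,0,-5.7]]' >/dev/null
python3 -m crank '[[-1,0,0,0,0],[-1,0,0,0,0]]'
python3 d.py 0.472 0.319 0.028 3.22
python3 - <<'E'
from h import *
crop("top",90,190,80,100,6,"t2.png")
E
```

```text
clock: 4.7
tcp_pos: [0.5733, -0.0666, 0.1945]
orientation: [3.133, 0.003, 1.549]
force: [0.4, -0.2, -0.7]
width: 0.292
gripper_force: 39.3
clock: 6.9
tcp_pos: [0.4706, 0.3187, 0.1891]
orientation: [-3.141, -0.001, -3.066]
force: [-0.5, 0.1, -0.0]
width: 0.293
gripper_force: 39.3
t 6.9 pos [0.4706 0.3187 0.1891] rpy [-3.141e+00 -1.000e-03 -3.066e+00] F [-0.5  0.1 -0. ] w 0.293 gf 39.3 SHIFT cm [-0.15  0.02 16.11] TURN -0.15
```

View pics/t2.png

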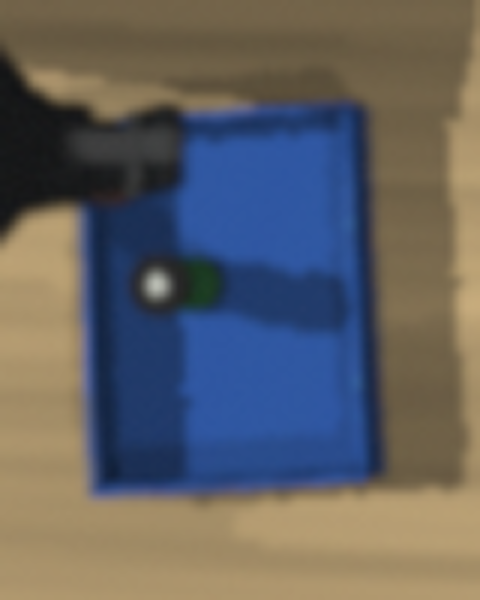

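The tray's rim corners are at crop (362,105), (380,478), (95,492), and the spare's top is at (157,285). I'll check where the spot lies in tray coordinates.

```bash
python3 - <<'E'
from h import *
T=lambda *p:np.array(p)/6+[90,190]
g=grab_frame("top")
c=unproj("top",[T(362,105),T(380,478),T(95,492)],.03,g)[:,:2]
s=unproj("top",T(157,285),.05,g)[0,:2]
ce=(c[0]+c[2])/2; ex=(c[0]-c[1]); print(np.linalg.norm(ex),np.linalg.norm(c[1]-c[2])); ex/=np.linalg.norm(ex); ey=np.array([-ex[1],ex[0]])
print(ce,np.arctan2(ex[1],ex[0])); 
for p in (s,[.472,.319]): print((p-ce)@ex,(p-ce)@ey)
E
```

```text
0.1563021851699078 0.12248440934596806
[0.41820388 0.32008135] 0.09634226062874629
0.007367704283276257 0.022806292604057813
0.05344263329459042 -0.006251165293340149
```

```bash

python3 -m crank '[[-1,-0.1,0,4,0],[-1,0,0,4,0],[-1,0,0,4,0],[-1,0,0,2.5,0],[-1,0,0,1,0]]'
python3 -m crank '[[-1,0,0,0.3,0],[-1,0,0,0.2,0],[-1,0,0,0.2,0],[-1,0,0,0,0],[-1,0,0,0,0]]'
```

```text
clock: 7.5
tcp_pos: [0.4703, 0.3182, 0.0316]
orientation: [-3.14, -0.005, -3.065]
force: [-1.3, 0.3, -0.7]
width: 0.293
gripper_force: 39.3
clock: 8.0
tcp_pos: [0.4725, 0.3193, 0.0283]
orientation: [3.141, 0.002, -3.064]
force: [0.5, 0.4, 0.0]
width: 0.294
gripper_force: 39.3
```

```bash

python3 -m crank '[[-1,0,0,0.2,0],[-1,0,0,0.1,0],[-1,0,0,0,0],[-1,0,0,0,0]]'
```

```text
clock: 8.4
tcp_pos: [0.4722, 0.3191, 0.025]
orientation: [3.141, 0.001, -3.064]
force: [-0.9, -1.0, 6.2]
width: 0.289
gripper_force: 40.1
```

```bash

python3 -m crank '[[-0.3,0,0,0,0],[-0.2,0,0,0,0],[-0.1,0,0,0,0],[-0.1,0,0,-1,0],[-0.1,0,0,-2,0]]'
python3 -m crank '[[-0.1,0,0,-4,0],[-0.1,0,0,-4,0],[-0.1,0,0,-4,0],[-0.1,0,0,-4,0],[-0.1,0,0,0,0]]'
python3 d.py 0.572 0.0455 0.21 1.55
python3 - <<'E'
from h import *
crop("scene",355,155,70,60,8,"s2.png")
E
```

```text
clock: 8.9
tcp_pos: [0.4708, 0.3185, 0.0536]
orientation: [-3.14, -0.004, -3.064]
force: [0.4, -0.4, -0.5]
width: 0.448
gripper_force: 0.0
clock: 9.4
tcp_pos: [0.4754, 0.3206, 0.2209]
orientation: [3.137, 0.013, -3.063]
force: [0.4, -0.4, 0.4]
width: 0.449
gripper_force: 0.0
t 9.4 pos [0.4754 0.3206 0.2209] rpy [ 3.137  0.013 -3.063] F [ 0.4 -0.4  0.4] w 0.449 gf 0.0 SHIFT cm [ -7.47 -28.19   1.07] TURN 95.67
```

View pics/s2.png

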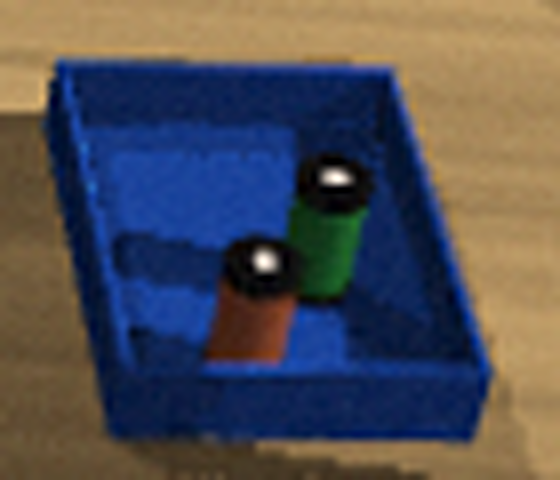

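The copper bobbin stands upright in the tray, top at crop (262,265), clear of the green one. Next is the knob, gripped along the slide direction.

```bash

python3 -m crank '[[0.4,-1.6,-4.6,0,0],[0.4,-1.6,-4.6,0,0],[0.4,-1.6,-4.6,0,0],[0.4,-1.6,-4.6,0,0],[0.4,-1.6,-4.6,0,0]]' >/dev/null
python3 -m crank '[[0.4,0,0,0,5.7],[0.4,0,-4.5,0,0],[0.4,0,0,0,0],[0.4,0,0,0,0]]'
python3 d.py 0.5715 0.0455 0.107 3.12
python3 - <<'E'
from h import *
for p in (unproj("top",np.array([672,12])/6+[208,145],.153),unproj("scene",np.array([103,187])/5+[170,150],.153)):
    P=p[0,:2]; y=-.0206; ex=np.array([np.cos(y),np.sin(y)]); ey=np.array([-ex[1],ex[0]]); print(P, "spindle",P-.072*ex+.01*ey)
E
```

```text
clock: 10.35
tcp_pos: [0.5677, 0.0501, 0.2131]
orientation: [3.141, -0.003, 3.118]
force: [-0.4, -0.2, -0.2]
width: 0.697
gripper_force: 0.0
t 10.35 pos [0.5677 0.0501 0.2131] rpy [ 3.141e+00 -3.000e-03  3.118e+00] F [-0.4 -0.2 -0.2] w 0.697 gf 0.0 SHIFT cm [-0.43 -0.46 10.6 ] TURN -0.13
[ 0.63808591 -0.14165885] spindle [ 0.56630717 -0.13017787]
[ 0.64480019 -0.13833851] spindle [ 0.57302145 -0.12685753]
```

```bash

python3 -m crank '[[0.4,-0.4,-0.45,3,0],[0.4,0,0,3,0],[0.4,0,0,2.5,0],[0.4,0,0,2,0],[0.4,0,0,0,0]]'
python3 -m crank '[[0,0,0,0,0],[-0.2,0,0,0,0],[-0.5,0,0,0,0],[-0.5,0,0,0,0],[-0.5,0,0,0,0]]' 25
python3 d.py 0.5715 0.0455 0.107 3.12
```

```text
clock: 10.95
tcp_pos: [0.57, 0.0479, 0.1064]
orientation: [3.141, -0.007, 3.122]
force: [0.3, 0.5, 0.4]
width: 0.701
gripper_force: 0.0
clock: 11.45
tcp_pos: [0.5735, 0.0464, 0.1108]
orientation: [3.142, 0.003, 3.12]
force: [-0.5, 0.6, 6.5]
width: 0.297
gripper_force: 25.4
t 11.45 pos [0.5735 0.0464 0.1108] rpy [3.142e+00 3.000e-03 3.120e+00] F [-0.5  0.6  6.5] w 0.297 gf 25.4 SHIFT cm [ 0.2  -0.1   0.38] TURN 0.0
```

```bash

python3 -m crank '[[-0.5,0,-0.5,0,0],[-0.5,0,-0.6,0,0],[-0.5,0,-0.7,0,0],[-0.5,0,-0.7,0,0],[-0.5,0,-0.7,0,0]]'
python3 -m crank '[[-0.5,0,-0.15,0,0],[-0.5,0,-0.15,0,0],[-0.5,0,0,0,0]]'
python3 -m crank '[[-0.5,0,-0.15,0,0],[-0.5,0,0,0,0],[-0.5,0,0,0,0]]'
```

```text
clock: 11.95
tcp_pos: [0.5728, 0.0163, 0.1108]
orientation: [3.138, 0.003, 3.119]
force: [-0.4, 7.2, 6.6]
width: 0.295
gripper_force: 25.6
clock: 12.25
tcp_pos: [0.5727, 0.0129, 0.1108]
orientation: [3.139, 0.003, 3.119]
force: [0.7, 6.0, 6.9]
width: 0.295
gripper_force: 25.5
clock: 12.55
tcp_pos: [0.5727, 0.0116, 0.1108]
orientation: [3.139, 0.003, 3.119]
force: [1.1, 6.3, 7.4]
width: 0.296
gripper_force: 25.5
```

```bash

python3 -m crank '[[-0.5,0,-0.1,0,0],[-0.5,0,-0.1,0,0],[-0.5,0,0,0,0]]' | grep -E "tcp|force"
python3 -m crank '[[-0.5,0,-0.1,0,0],[-0.5,0,0,0,0],[-0.5,0,0,0,0]]'| grep -E "tcp|force"
python3 -m crank '[[-0.5,0,-0.1,0,0],[-0.5,0,0,0,0],[-0.5,0,0,0,0]]'| grep -E "tcp|force"
```

```text
tcp_pos: [0.5727, 0.0097, 0.1108]
force: [0.7, 6.4, 5.9]
gripper_force: 25.5
tcp_pos: [0.5726, 0.0087, 0.1108]
force: [-0.2, 7.5, 6.8]
gripper_force: 25.5
tcp_pos: [0.5726, 0.0079, 0.1108]
force: [1.8, 7.8, 5.9]
gripper_force: 25.5
```

```bash

python3 -m crank '[[-0.5,0,-0.1,0,0],[-0.5,0,0,0,0],[-0.5,0,0,0,0]]' | grep -E "tcp|force"
python3 -m crank '[[-0.5,0,-0.1,0,0],[-0.5,0,0,0,0],[-0.5,0,0,0,0]]'| grep -E "tcp|force"
```

```text
tcp_pos: [0.5726, 0.0076, 0.1108]
force: [0.4, 11.0, 5.9]
gripper_force: 25.6
tcp_pos: [0.5726, 0.0069, 0.1108]
force: [0.2, 10.9, 6.7]
gripper_force: 25.7
```

```bash

python3 -m crank '[[-0.5,0,-0.1,0,0],[-0.5,0,0,0,0],[-0.5,0,0,0,0]]' | grep -E "tcp|force"
python3 -m crank '[[-0.5,0,-0.1,0,0],[-0.5,0,0,0,0],[-0.5,0,0,0,0]]' | grep -E "tcp|force"
python3 -m crank '[[-0.5,0,-0.1,0,0],[-0.5,0,0,0,0],[-0.5,0,0,0,0]]'| grep -E "tcp|force"
```

```text
tcp_pos: [0.5725, 0.006, 0.1108]
force: [1.2, 11.6, 7.0]
gripper_force: 25.7
tcp_pos: [0.5725, 0.0052, 0.1108]
force: [1.0, 11.3, 6.6]
gripper_force: 25.7
tcp_pos: [0.5725, 0.0043, 0.1108]
force: [1.3, 12.7, 6.7]
gripper_force: 25.7
```

```bash

python3 -m crank '[[-0.2,0,0,0,0],[0.2,0,0,0,0],[0.4,0,0,0,0],[0.4,0,0,-3,0],[0.4,0,0,-4,0]]'
python3 -m crank '[[0.4,1.42,-3.45,0,0],[0.4,1.42,-3.45,0,0],[0.4,1.42,-3.45,0,0],[0.4,1.42,-3.45,0,0],[0.4,0,0,0,0]]'
python3 -m crank '[[0.4,0,0,0,0],[0.4,0,0,0,0]]' >/dev/null
python3 d.py 0.5127 -0.1323 0.115 3.12
```

```text
clock: 15.45
tcp_pos: [0.5697, 0.0006, 0.1777]
orientation: [3.141, -0.006, 3.119]
force: [1.3, -0.2, -0.3]
width: 0.702
gripper_force: 0.0
clock: 15.95
tcp_pos: [0.5104, -0.14, 0.1793]
orientation: [-3.14, -0.001, 3.115]
force: [-1.1, 0.5, 0.3]
width: 0.704
gripper_force: 0.0
t 16.15 pos [ 0.5119 -0.1354  0.1792] rpy [ 3.141 -0.     3.12 ] F [ 0.5 -0.6  0.5] w 0.699 gf 0.0 SHIFT cm [-0.08  0.31  6.42] TURN 0.0
```

```bash

python3 -m crank '[[0.4,-0.1,0.3,2,0],[0.4,0,0,2.2,0],[0.4,0,0,2.2,0],[0.2,0,0,0,0],[0,0,0,0,0]]'
python3 -m crank '[[-0.3,0,0,0,0],[-0.5,0,0,0,0],[-0.7,0,0,0,0],[-0.8,0,0,0,0],[-0.8,0,0,0,0]]' 20
python3 d.py 0.5127 -0.1323 0.114 3.12
```

```text
clock: 16.65
tcp_pos: [0.5131, -0.1319, 0.1152]
orientation: [3.141, -0.001, 3.122]
force: [0.5, 0.7, 0.3]
width: 0.496
gripper_force: 0.0
clock: 17.15
tcp_pos: [0.5136, -0.1332, 0.1164]
orientation: [-3.141, 0.002, 3.12]
force: [-0.6, 0.4, 6.2]
width: 0.178
gripper_force: 20.3
t 17.15 pos [ 0.5136 -0.1332  0.1164] rpy [-3.141e+00  2.000e-03  3.120e+00] F [-0.6  0.4  6.2] w 0.178 gf 20.3 SHIFT cm [0.09 0.08 0.24] TURN -0.01
```

```bash

python3 -m crank '[[-0.8,-0.03,-0.3,0,0],[-0.8,-0.05,-0.3,0,0],[-0.8,0,0,0,0],[-0.8,0,0,0,0]]'| grep -E "tcp|force"
python3 -m crank '[[-0.8,-0.05,-0.2,0,0],[-0.8,0,0,0,0],[-0.8,0,0,0,0]]'| grep -E "tcp|force"
python3 -m crank '[[-0.8,-0.05,-0.2,0,0],[-0.8,0,0,0,0],[-0.8,0,0,0,0]]'| grep -E "tcp|force"
```

```text
tcp_pos: [0.5138, -0.1381, 0.1163]
force: [1.0, 4.0, 7.6]
gripper_force: 20.5
tcp_pos: [0.5139, -0.1397, 0.1163]
force: [0.4, 4.6, 7.1]
gripper_force: 20.6
tcp_pos: [0.5141, -0.1416, 0.1163]
force: [-1.6, 4.8, 7.9]
gripper_force: 20.6
```

```bash

python3 -m crank '[[-0.8,-0.05,-0.15,0,0],[-0.8,0,0,0,0],[-0.8,0,0,0,0]]'| grep -E "tcp|force"
python3 -m crank '[[-0.8,-0.05,-0.15,0,0],[-0.8,0,0,0,0],[-0.8,0,0,0,0]]'| grep -E "tcp|force"
python3 - <<'E'
from h import *
crop("scene",170,150,140,98,5,"s3.png")
E
```

```text
tcp_pos: [0.5142, -0.1429, 0.1162]
force: [-0.5, 4.9, 8.5]
gripper_force: 20.7
tcp_pos: [0.5143, -0.1445, 0.1162]
force: [-1.4, 4.3, 8.0]
gripper_force: 20.7
```

View pics/s3.png

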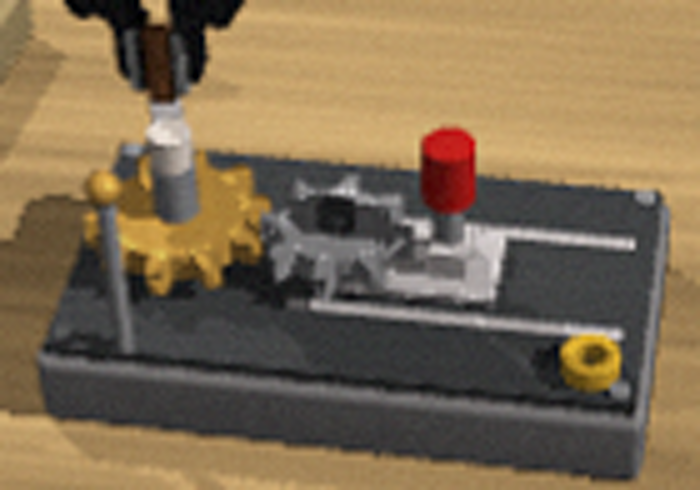

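```bash
python3 - <<'E'
from h import *
S=lambda *p:np.array(p)/5+[170,150]
a=unproj("scene",[S(424,222),S(335,213)],.075); b=unproj("scene",[S(539,150),S(448,142)],.132)
print(a,b,a[1]-a[0],b[1]-b[0])
E
```

```text
[[ 0.56397985 -0.00843764  0.075     ]
 [ 0.56260798 -0.05189451  0.075     ]] [[0.57210243 0.04667821 0.132     ]
 [0.57130864 0.00458996 0.132     ]] [-0.00137187 -0.04345687  0.        ] [-7.93781279e-04 -4.20882521e-02 -1.11022302e-16]
```

Knob and pinion have moved equally (42 and 43 mm), so the pinion seems to have sprung into the gap. I'll release the handle and return to the knob.

```bash

python3 -m crank '[[-0.6,0,0,0,0],[-0.4,0,0,0,0],[-0.1,0,0,0,0],[0.1,0,0,-3,0],[0.3,0,0,-4,0]]' >/dev/null
python3 -m crank '[[0.4,-1.4,3.7,0,0],[0.4,-1.4,3.7,0,0],[0.4,-1.4,3.7,0,0],[0.4,-1.2,3.7,0,0],[0.4,0,0,0,0]]' >/dev/null
python3 -m crank '[[0.4,0,0,0,0],[0.4,0,0,0,0]]'
python3 d.py 0.5725 0.0043 0.107 3.12
```

```text
clock: 20.1
tcp_pos: [0.5722, -0.0, 0.185]
orientation: [-3.141, -0.001, 3.119]
force: [-0.1, -0.5, -0.1]
width: 0.697
gripper_force: 0.0
t 20.1 pos [ 0.5722 -0.      0.185 ] rpy [-3.141e+00 -1.000e-03  3.119e+00] F [-0.1 -0.5 -0.1] w 0.697 gf 0.0 SHIFT cm [-0.02  0.44  7.8 ] TURN -0.03
```

```bash

python3 -m crank '[[0.4,0,0.44,3,0],[0.4,0,0,3,0],[0.4,0,0,1.8,0],[0.2,0,0,0,0],[0,0,0,0,0]]' >/dev/null
python3 -m crank '[[-0.2,0,0,0,0],[-0.5,0,0,0,0],[-0.5,0,0,0,0],[-0.5,0,0,0,0],[-0.5,0,0,0,0]]' 25
python3 -m crank '[[-0.5,0,-0.1,0,0],[-0.5,0,0,0,0],[-0.5,0,0,0,0]]' | grep -E "tcp|force"
python3 -m crank '[[-0.5,0,-0.1,0,0],[-0.5,0,0,0,0],[-0.5,0,0,0,0]]' | grep -E "tcp|force"
```

```text
clock: 21.1
tcp_pos: [0.5736, 0.0045, 0.1087]
orientation: [-3.14, 0.003, 3.12]
force: [-1.4, -3.3, 5.7]
width: 0.298
gripper_force: 25.4
tcp_pos: [0.5736, 0.0044, 0.1087]
force: [-0.2, -0.5, 6.9]
gripper_force: 25.4
tcp_pos: [0.5736, 0.0044, 0.1087]
force: [0.1, 3.4, 5.4]
gripper_force: 25.5
```

```bash

python3 -m crank '[[-0.5,0,-0.1,0,0],[-0.5,0,0,0,0],[-0.5,0,0,0,0]]' | grep -E "tcp|force"
python3 -m crank '[[-0.5,0,-0.1,0,0],[-0.5,0,0,0,0],[-0.5,0,0,0,0]]' | grep -E "tcp|force"
python3 -m crank '[[-0.5,0,-0.1,0,0],[-0.5,0,0,0,0],[-0.5,0,0,0,0]]' | grep -E "tcp|force"
```

```text
tcp_pos: [0.5736, 0.0042, 0.1087]
force: [-0.3, 5.3, 6.8]
gripper_force: 25.5
tcp_pos: [0.5736, 0.0035, 0.1087]
force: [0.0, 6.1, 6.5]
gripper_force: 25.6
tcp_pos: [0.5735, 0.0026, 0.1087]
force: [0.7, 6.7, 7.3]
gripper_force: 25.6
```

Only slide friction (6–7 N) with no spring load, so it is meshed. I'll continue home.

```bash

python3 -m crank '[[-0.5,0,-0.1,0,0],[-0.5,0,0,0,0],[-0.5,0,0,0,0]]' | grep -E "tcp|force"
python3 -m crank '[[-0.5,0,-0.1,0,0],[-0.5,0,0,0,0],[-0.5,0,0,0,0]]' | grep -E "tcp|force"
python3 -m crank '[[-0.5,0,-0.1,0,0],[-0.5,0,0,0,0],[-0.5,0,0,0,0]]' | grep -E "tcp|force"
python3 -m crank '[[-0.5,0,-0.1,0,0],[-0.5,0,0,0,0],[-0.5,0,0,0,0]]' | grep -E "tcp|force"
```

```text
tcp_pos: [0.5735, 0.0016, 0.1088]
force: [-0.1, 7.9, 6.3]
gripper_force: 25.6
tcp_pos: [0.5735, 0.0006, 0.1087]
force: [0.0, 7.1, 7.5]
gripper_force: 25.6
tcp_pos: [0.5735, -0.0004, 0.1088]
force: [0.1, 7.3, 7.6]
gripper_force: 25.6
tcp_pos: [0.5735, -0.0011, 0.1087]
force: [0.1, 7.3, 6.2]
gripper_force: 25.7
```

```bash

python3 -m crank '[[-0.5,0,-0.1,0,0],[-0.5,0,0,0,0],[-0.5,0,0,0,0]]' | grep -E "tcp|force"
python3 -m crank '[[-0.5,0,-0.1,0,0],[-0.5,0,0,0,0],[-0.5,0,0,0,0]]' | grep -E "tcp|force"
python3 -m crank '[[-0.5,0,-0.1,0,0],[-0.5,0,0,0,0],[-0.5,0,0,0,0]]' | grep -E "tcp|force"
```

```text
tcp_pos: [0.5735, -0.0011, 0.1087]
force: [1.1, 11.3, 6.7]
gripper_force: 25.9
tcp_pos: [0.5735, -0.0012, 0.1088]
force: [2.0, 13.8, 6.1]
gripper_force: 26.1
tcp_pos: [0.5734, -0.0012, 0.1087]
force: [2.0, 17.3, 6.9]
gripper_force: 26.4
```

Hard stop reached at the expected home position. I'll relax, release, retreat and check.

```bash

python3 -m crank '[[-0.5,0,0.15,0,0],[-0.4,0,0,0,0],[-0.1,0,0,0,0],[0.3,0,0,0,0],[0.4,0,0,-3,0]]' >/dev/null
python3 -m crank '[[0.4,0,0,-4,0],[0.4,0,0,-4,0],[0.4,3,4,0,0],[0.4,3,4,0,0],[0.4,3,4,0,0]]' >/dev/null
python3 -m crank '[[0.4,3,4,0,0],[0.4,0,4,0,0],[0.4,0,0,0,0],[0.4,0,0,0,0]]'
python3 - <<'E'
from h import *
g=crop("scene",170,150,140,98,5,"s4.png"); t=crop("top",80,145,260,140,3,"t4.png")
E
```

```text
clock: 26.1
tcp_pos: [0.4566, 0.1976, 0.2173]
orientation: [-3.141, 0.0, 3.122]
force: [-0.6, 0.4, 0.4]
width: 0.7
gripper_force: 0.0
```

View pics/s4.png

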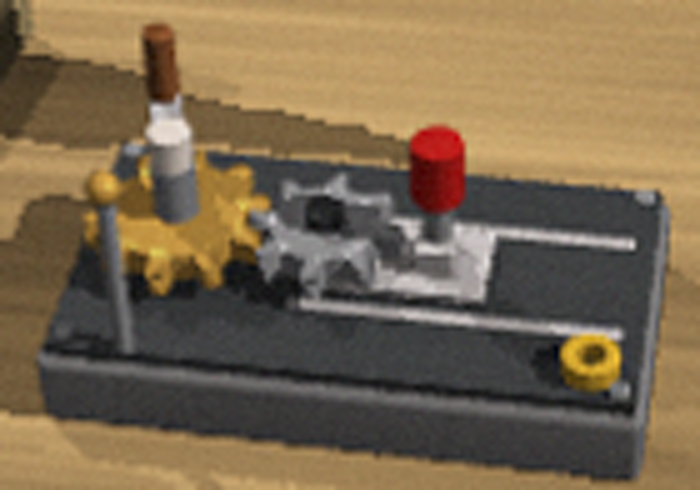

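View pics/t4.png

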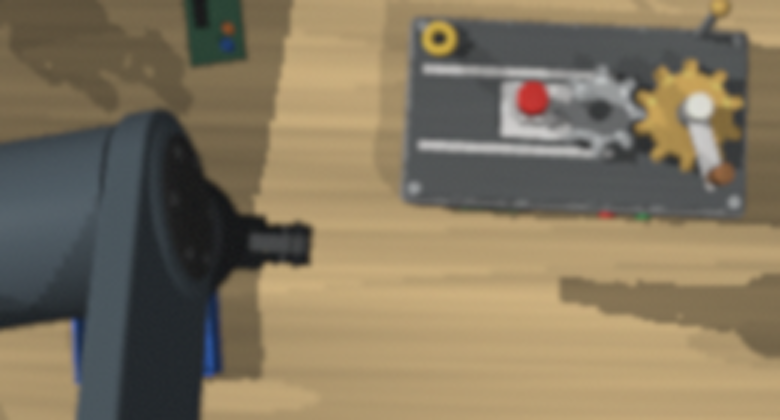

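The pictures show the pinion at (325,213) with a tooth sitting in the brass gap, and the knob at (437,140), so both moved in together. The yellow ring hasn't moved, and the arm touches nothing.

```bash
python3 -c "
from rig import bot
print(bot.sign_off())"
```

```text
the job is handed in; nothing more can be done
None
```

The copper bobbin stands upright in the blue tray, the gears are meshed, the knob is home against its hard stop, and I handed the job in at about 26 s, with the arm clear.

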